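# Close the die-cutting press and start it

## Robot

A 6-joint arm with a two-finger parallel gripper is mounted at the origin on the work surface. World frame = base frame: x ahead of the robot, y to its left, z up, the work surface at z = 0. Lengths are in mm, angles in rad, forces in N, time in s.
With the tool pointing down it reaches from about 300 to 775 mm from the base axis. Payload 14.6 kg.
Tool frame: the origin (TCP) lies at the very end of the fingers, on their centre line; the grasp point (between the pads) lies 19 mm behind it; z points along the fingers, y is the line along which they close (so a half turn about z gives the same grasp; the last joint's range is limited). The gripper opens to 94 mm and grips with 3 to 60 N. Pads are 16 mm wide; open, the fingers measure 119 mm over their backs; the gripper's body (75 mm by 177 mm) begins 78 mm behind the grasp point.
Start: joints at [-1.196, 0.3, 1.521, -0, 1.321, -0.067], TCP at [235.154, -497.184, 205.446] pointing down, gripper open.
Joint ranges: [-3.03, 3.03], [-0.79, 2.21], [0.23, 2.52], [-1.04, 4.18], [0, 3.07], [-2.55, 2.55]. Speed limits (rad/s): [2.22, 2.22, 2.57, 3.14, 3.14, 3.14].

## Interface

Orientations are given as [roll, pitch, yaw] about the fixed x, y, z axes, in that order (R = Rz(yaw) Ry(pitch) Rx(roll)).
In Python, from cell import manip, eyes, ticket gives the robot as it stands. The module is installed in compiled form; this text tells all that it offers.
- The arm moves only by the tool arm_command, never from a script. Its argument "plan" is a list of rows, each a list of 5 numbers: the opening, from -1 (shut) to 1 (fully open), then the shift along the tool's x, y, z in m, then the turn about the tool's z in rad. In form: [[jaw, dx, dy, dz, roll], ...]. A call has 1 to 20 rows; each row shifts and turns the commanded pose from where the row before left it, along the tool's axes as they then stand; what a row does not reach is not made up. A row lasts 1/8 s, in which the tool goes at most 62.5 mm and 10.7 degrees, less where a joint would pass 70% of its speed; a pose out of reach is approached as far as the arm can. A call is refused whole if a number of a shift passes 0.0625 or a number of a turn 0.188, either way. A call with a gripper value outside its range is refused whole. The fingers move at their own pace and stop on an object; "newtons" is the grip in N (left out, the last holds). Time passes only in rows, so rows that do not move let the fingers close. It gives the time, the measured TCP pose, the force, the opening and the grip force at its end, in the units of the state.
- manip.read_state(): the state, without advancing time (a new reading comes with each control period).
- eyes.camera(name): name is "scene" or "top" or "wrist"; returns a dict with "img" (420x560x3 uint8, blue, green, red), "z_map" (420x560 float32, mm along the optical axis (not along the pixel's ray), 0 where there is no reading), "fx", "fy", "cx", "cy" (pixels), "eye" and "orientation" of the camera in the world. Camera axes: x right, y down, z forward; pixel columns grow to the right and rows downward; lengths in mm; the calibration is good to about 2 mm. The wrist camera is an equidistant fisheye: a pixel r from the principal point sees the ray r / f radians off the axis. A picture is of the moment at which its call begins.
- ticket.sign_off(): hands the job in; it is judged then, once.
The state is a dict: "clock": time; "joints": joint angles; "qd": joint speeds; "effort": joint torques, N m; "eef_pos": TCP position; "eef_rot": TCP orientation; "wrist_force": force on the tool from outside, world axes, zero at the start; "moment": the same for the moment, N m; "finger_gap": finger opening in mm; "finger_force": force on a finger pad.
Only numpy, scipy, OpenCV 4.12 (cv2) and the standard library are available. Lean on these libraries where they do the work, as an engineer would, in place of code of your own. Each camera call takes 0.05 s, during which the arm holds its last target. There are 200 camera calls.

## Task

Get the bench-top die-cutting press ready and start it, using the fingertips only to push: push the red-fronted die tray fully home into the press, then push the yellow guard down until it is fully shut, then press the green start button right down and let it go. Leave the glue bottle, the tape roll and the stack of discs where they stand, and do not start the press before tray and guard are both closed.

Things in the scene. Friction and masses are not known exactly. Their poses are not given: they have to be found in the camera images.
- press: Bench-top die-cutting press, fixed to the table: a blue steel box 200 mm deep (its x) x 240 mm wide (its y) x 80 mm high, open at the front and the top. Origin: centre of its underside, on the table. Its x axis points from the open front to the back, its z up. The front edge is at x = -100 mm, the back at x = +100 mm in its frame.
- tray (a joint): How far the die tray is pulled out of the press's front, in m: 0 = fully home (stop), 0.13 = end of its travel; it slides along the press's -x. About 2 N of sliding friction plus 4 N per m/s; it stays where it is left.
- tray_front (a point): Centre of the outer face of the tray's red front panel, which moves with the tray. The panel is upright, 230 mm wide, 12 mm thick, from 10 to 76 mm above the table (this point: 43 mm); it faces the press's -x. There is no handle. With the tray home this face stands 112 mm in front of the press's origin.
- guard (a joint): Opening angle of the guard in rad: 0 = shut, lying flat on the press; 1.5 = end of travel. The hinge is stiff (0.5 N m friction): the guard stays where it is left, and shutting it takes a few newtons near its free edge.
- guard_hinge (a point): Middle of the guard's hinge axis, which runs along the press's y at the top of its back wall (100 mm behind the press's origin, 80 mm above the table).
- guard_edge (a point): Middle of the guard's free edge, on its outer face (looks up when shut, up and backward while open). The guard is a yellow frame with a clear window, 240 mm wide, 210 mm from hinge axis to free edge, 10 mm thick; its underside passes through the hinge axis. The yellow bar along the free edge is 50 mm wide. Shut, the outer face is 90 mm above the table.
- start (a joint): Travel of the start button in m: 0 = released, 0.006 = fully down; a spring returns it. Fully down takes 5 N.
- start_top (a point): Centre of the top of the round green start button (32 mm diameter), on a grey console box of 90 x 75 x 45 mm fixed to the table to the left or right of the press. The button is pressed straight down.
- glue: White glue bottle with a red cap, 52 mm diameter, 130 mm tall, standing loose on the table beside the press, on the other side from the start console. Origin: centre of its underside.
- tape: Yellow tape roll lying flat and loose on the table beside the press, 90 mm outer diameter, 25 mm high. Origin: centre of its underside.
- discs: Loose stack of beige greyboard discs (one rigid piece), 62 mm diameter, 24 mm high, beside the press. Origin: centre of its underside.
Not all that is in view belongs to the job. What is shaped like the part that bears start but purple is not meant.

How it is judged:
By the outcome, as a careful person would: the job done as asked, in the order asked, and still so for the second after the job is handed in, with the robot touching nothing.
It also fails if it takes over 61 s, if anything falls off the work surface, if the arm or the gripper's body presses on something with over 40 N, if the wrist force passes 120 N, or if a joint passes its speed limit or range.

## Working session

There is one attempt and no reset: what is moved stays moved. The work goes in short steps, Python scripts to look and compute and a tool call to move; the robot and the scene stay as the last step left them, time stands still between calls to the robot, and variables do not carry over. Pictures are saved under pics/ and viewed, at most 10 in all, crops included, and the job is handed in when it is done.

Besides the shell and the picture viewer there is one more tool, called after "Request:" by a JSON object that holds its "op" and its "data", one argument or row to a line. arm_command: Moves the arm, as the interface text tells. Its arguments: {"type":"object","properties":{"plan":{"type":"array"},"newtons":{"type":"number"}},"required":["plan"]}

```bash
mkdir -p pics
cat > h.py <<'E'
import numpy as np, cv2
from cell import manip, eyes, ticket
from scipy.spatial.transform import Rotation as R
def grab(n):
    c=eyes.camera(n); np.savez(''+n+'.npz',**{k:np.array(v) for k,v in c.items()}); return c
def load(n): return np.load(''+n+'.npz')
def rot(c):
    o=np.array(c['orientation']); 
    return o if o.shape==(3,3) else R.from_euler('xyz',o).as_matrix()
def pt(c,u,v):
    z=c['z_map'][int(v),int(u)]
    return (rot(c)@np.array([(u-c['cx'])/c['fx']*z,(v-c['cy'])/c['fy']*z,z])+c['eye']).round(1)
E
python3 - <<'E'
from h import *
a=[]
for n in('scene','top'):
    c=grab(n); print(n,c['eye'],c['orientation'],c['fx']); cv2.imwrite(f'pics/{n}0.png',c['img'])
print(manip.read_state())
E
```

```text
scene [1056.7995511   332.99131286  944.71873546] [-2.58139089  0.0033314   2.2249264 ] 534.4953253404715
top [570.0501014   19.21527902 901.139333  ] [-3.04302656 -0.00534359 -1.54303913] 382.7033733676474
{'clock': 0.1, 'joints': array([-1.19559549e+00,  3.00418603e-01,  1.52150700e+00, -3.04600181e-05,
        1.32066056e+00, -6.66036674e-02]), 'qd': array([ 8.67294022e-05, -1.32306677e-03, -2.77973682e-03, -7.88325188e-04,
       -3.40158129e-05, -1.54175517e-04]), 'effort': array([ 2.58286382e-03, -5.32644331e+01, -3.53281045e+01,  7.10105198e-02,
        2.34826683e-02, -8.96030429e-05]), 'eef_pos': array([ 235.07137164, -496.98928416,  204.94645444]), 'eef_rot': array([-3.14059938e+00, -3.66833292e-05,  4.41812036e-01]), 'wrist_force': array([-0.19769482,  0.09367543,  1.20982525]), 'moment': array([-0.00687436, -0.03763832,  0.0007953 ]), 'finger_force': 0.0, 'finger_gap': 93.7607260693892}
```

View pics/scene0.png

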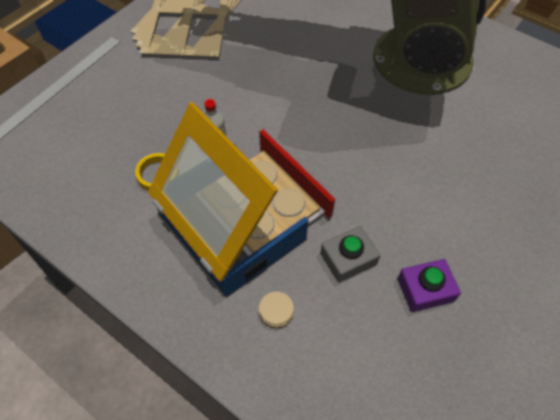

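View pics/top0.png

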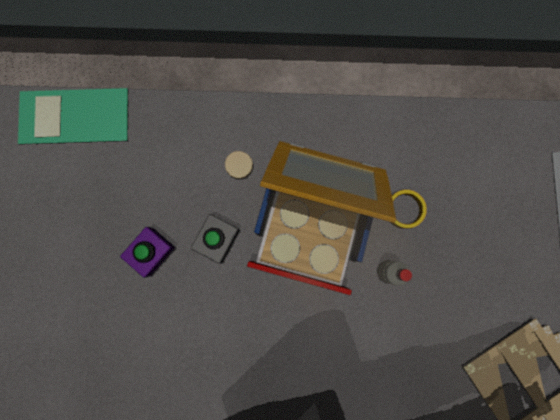

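Scene picture: open yellow guard (190,110)–(220,272), red tray front (262,135)–(332,212), glue (212,110), tape (155,170), discs (276,309). There are two green buttons: one on the grey console at scene (352,245) / top (213,238), and one on the purple box at scene (432,278) / top (144,251). The grey one beside the press fits the description, since purple is excluded. I'll confirm it in a crop and measure.

Run:
```python
from h import *
c=load('top')
for n,u,v in [('btn',213,238),('purple',144,251),('red L',251,265),('red m',300,278),('red R',348,291),('gtop L',268,185),('g R',391,214),('g mid',330,199),('g hingeL',281,149),('g hingeR',379,172),('wallL',262,218),('wallR',364,243),('discs',238,165),('tape',424,208),('glue',404,275)]:
    print(n,pt(c,u,v))
s=load('scene')
for n,u,v in [('btn',352,244),('redA',263,136),('redB',331,208),('gA',194,112),('gB',269,190),('gC',217,266),('gD',156,196),('glue',210,104)]: print('s',n,pt(s,u,v))
cv2.imwrite('pics/crop1.png',cv2.resize(c['img'][130:310,110:420],None,fx=2.5,fy=2.5,interpolation=cv2.INTER_CUBIC))
```

```text
btn [587.9 159.1  66.4]
purple [555.7 306.2  68.9]
red L [532.5  73.8  76.9]
red m [508.1 -31.2  78.5]
red R [ 483.5 -133.8   76.6]
gtop L [676.8  37.7 254.5]
g R [ 633.8 -175.3  245.5]
g mid [656.2 -69.1 250.5]
g hingeL [774.3  16.9 125.2]
g hingeR [ 734.8 -190.2  110.5]
wallL [633.6  53.5  77.9]
wallR [ 586.  -166.3   80.9]
discs [759.8 115.5  24.8]
tape [ 671.7 -318.1   22. ]
glue [ 523.6 -235.4  130. ]
s btn [591.6 162.   68.3]
s redA [ 489.  -127.7   70.8]
s redB [539.7  81.7  51.2]
s gA [ 635.2 -161.9  249.3]
s gB [684.1  40.  246.2]
s gC [789.1   5.  101.8]
s gD [ 745.3 -186.1   95.5]
s glue [ 527.3 -234.5  131.2]
```

View pics/crop1.png

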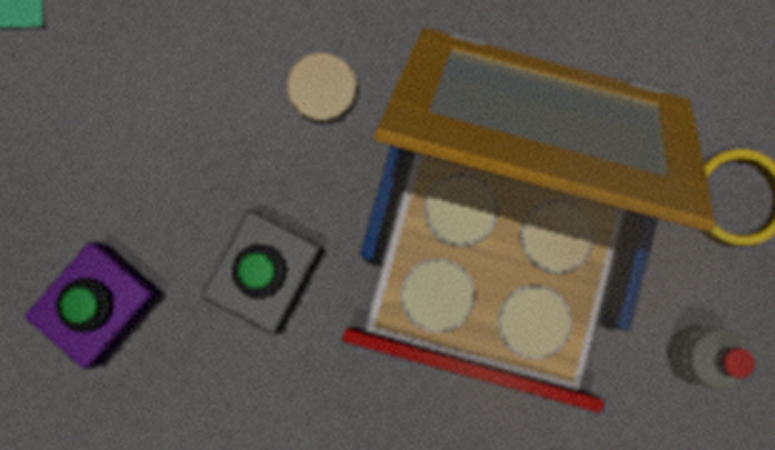

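The crop confirms it: the grey console with the green button is at crop (256,270), and the purple decoy is at (85,305). The press yaw is about -0.228. First I'll move in front of the tray with the fingers shut.

Request:
{"op": "arm_command", "data": {
  "plan": [
    [-1,0,0,0,0.167],
    [-1,0,0,0,0.167],
    [-1,0,0,0,0.167],
    [-1,0,0,0,0.167],
    [-1,0.0076,-0.043,0,0],
    [-1,0.0076,-0.043,0,0],
    [-1,0.0076,-0.043,0,0],
    [-1,0.0076,-0.043,0,0],
    [-1,0.0076,-0.043,0,0],
    [-1,0.0076,-0.043,0,0],
    [-1,0.0076,-0.043,0,0],
    [-1,0.0076,-0.043,0,0],
    [-1,0.0076,-0.043,0,0],
    [-1,0.0076,-0.043,0,0],
    [-1,0.0076,-0.043,0,0],
    [-1,0.0076,-0.043,0,0],
    [-1,0,0,0,0],
    [-1,0,0,0,0]
  ],
  "newtons": 20
}}

```text
clock: 2.35
eef_pos: [439.5, -15.1, 205.2]
eef_rot: [3.141, 0.001, -0.226]
wrist_force: [0.0, 0.1, 0.0]
finger_gap: 0.5
finger_force: 0.0
```

Request:
{"op": "arm_command", "data": {
  "plan": [
    [-1,0,0,0.0393,0],
    [-1,0,0,0.0393,0],
    [-1,0,0,0.0393,0],
    [-1,0,0,0.0393,0],
    [-1,0.012,0,0,0],
    [-1,0.012,0,0,0],
    [-1,0.012,0,0,0],
    [-1,0.012,0,0,0],
    [-1,0.012,0,0,0],
    [-1,0.012,0,0,0],
    [-1,0.012,0,0,0],
    [-1,0.012,0,0,0],
    [-1,0.012,0,0,0]
  ]
}}

```text
clock: 3.98
eef_pos: [545.7, -39.2, 48.1]
eef_rot: [3.141, 0.0, -0.226]
wrist_force: [-2.6, -1.2, -0.2]
finger_gap: 0.4
finger_force: 1.2
```

Request:
{"op": "arm_command", "data": {
  "plan": [
    [-1,0.004,0,0,0],
    [-1,0.004,0,0,0],
    [-1,0.004,0,0,0],
    [-1,0,0,0,0]
  ]
}}

```text
clock: 4.47
eef_pos: [552.9, -40.8, 48.1]
eef_rot: [3.141, 0.01, -0.226]
wrist_force: [-34.1, 4.6, 23.3]
finger_gap: 0.5
finger_force: 17.5
```

Run:
```python
from h import *
c=grab('top'); cv2.imwrite('pics/top1.png',cv2.resize(c['img'][110:330,160:440],None,fx=2.5,fy=2.5,interpolation=cv2.INTER_CUBIC))
print(manip.read_state()['wrist_force'])
```

```text
[-34.77302659   5.38967696  22.04333471]
```

View pics/top1.png

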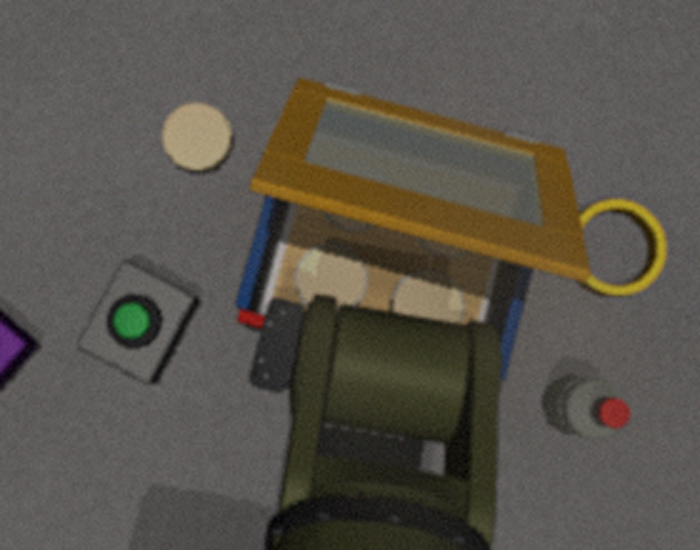

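The tray met its stop: the force jumped from 3 N to 34 N. I'll back off, raise, and look at the tray and guard.

Request:
{"op": "arm_command", "data": {
  "plan": [
    [-1,-0.02,0,0,0],
    [-1,-0.03,0,0,0],
    [-1,0,0,-0.05,0],
    [-1,0,0,-0.05,0],
    [-1,0,0,-0.05,0],
    [-1,0,0,-0.05,0],
    [-1,0,0,-0.055,0],
    [-1,0,0,0,0]
  ]
}}

```text
clock: 5.52
eef_pos: [509.1, -30.5, 307.4]
eef_rot: [-3.141, -0.008, -0.226]
wrist_force: [0.8, 1.2, 0.0]
finger_gap: 0.9
finger_force: 0.0
```

Run:
```python
from h import *
print(manip.read_state()['eef_pos'])
c=grab('scene'); im=c['img']; cv2.imwrite('pics/s2.png',cv2.resize(im[80:330,130:450],None,fx=2.4,fy=2.4,interpolation=cv2.INTER_CUBIC))
yaw=-0.228; X=np.array([np.cos(yaw),np.sin(yaw)]);Y=np.array([-X[1],X[0]])
def cloud(c,m):
    v,u=np.nonzero(m&(c['z_map']>0)); z=c['z_map'][v,u]
    return np.c_[(u-c['cx'])/c['fx']*z,(v-c['cy'])/c['fy']*z,z]@rot(c).T+c['eye']
h=cv2.cvtColor(im,cv2.COLOR_BGR2HSV)
m=(abs(h[...,0].astype(int)-22)<8)&(h[...,1]>190)
m[:, :150]=0
p=cloud(c,m); p=p[(p[:,0]>560)&(p[:,2]>85)&(p[:,1]>-230)&(p[:,2]<290)]
# guard plane
q=p.mean(0);n=np.linalg.svd(p-q)[2][2]; n*=np.sign(n[2])
print('guard n',n,'yaw',np.arctan2(n[1],n[0]),'theta',np.arctan2(np.hypot(*n[:2]),n[2]),'c',q,len(p),np.percentile(p[:,2],[1,99]))
m=((h[...,0]<6)|(h[...,0]>174))&(h[...,1]>150)
r=cloud(c,m); r=r[(r[:,2]>5)&(r[:,2]<85)&(r[:,1]>-190)]
print('red', np.percentile(r@np.r_[X,0],[2,50,98]),np.percentile(r@np.r_[Y,0],[1,99]),'guard face x at z=80..', q@np.r_[X,0],q@np.r_[Y,0])
```

```text
[509.13742959 -30.47194909 307.43089723]
guard n [ 0.77886154 -0.19081708  0.59746426] yaw -0.24026243507893544 theta 0.9304611377905375 c [704.35116701 -62.59051847 189.72842791] 6156 [ 88.72756418 254.78739013]
red [558.720432   567.36726692 571.19995302] [-21.38721472 196.10651516] guard face x at z=80.. 700.2701606256247 98.23360735023182
```

View pics/s2.png

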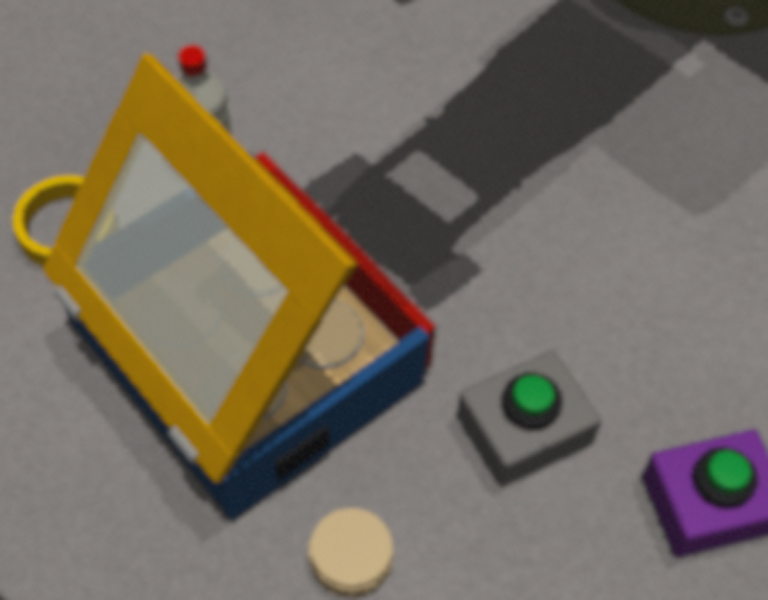

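The tray is home: the red panel at (430,330) lies flush on the blue box's front. Guard angle is 0.93 rad. Console button at (531,393) in this crop. Now moving above and behind the guard edge.

Request:
{"op": "arm_command", "data": {
  "plan": [
    [-1,0.0434,0,0,0],
    [-1,0.0434,0,0,0],
    [-1,0.0434,0,0,0],
    [-1,0.0434,0,0,0],
    [-1,0.0434,0,0,0],
    [-1,0,0,0,0],
    [-1,0,0,0,0]
  ]
}}

```text
clock: 6.45
eef_pos: [719.1, -79.0, 301.9]
eef_rot: [-3.142, 0.002, -0.226]
wrist_force: [0.2, 0.3, 0.6]
finger_gap: 0.3
finger_force: 0.0
```

Request:
{"op": "arm_command", "data": {
  "plan": [
    [-1,0,0,0.031,0],
    [-1,0,0,0.031,0],
    [-1,-0.0193,0,0,0],
    [-1,-0.0193,0,0,0],
    [-1,-0.006,0,0.007,0],
    [-1,-0.0129,0,0.0106,0],
    [-1,-0.0129,0,0.0106,0],
    [-1,-0.0092,0,0.0105,0],
    [-1,-0.0092,0,0.0105,0],
    [-1,-0.0075,0,0.0117,0],
    [-1,-0.0075,0,0.0117,0],
    [-1,-0.0056,0,0.0127,0],
    [-1,-0.0056,0,0.0127,0],
    [-1,0,0,0,0]
  ]
}}

```text
clock: 8.2
eef_pos: [606.7, -53.3, 142.1]
eef_rot: [3.141, 0.002, -0.226]
wrist_force: [0.1, 0.2, -0.1]
finger_gap: 0.4
finger_force: 0.0
```

Request:
{"op": "arm_command", "data": {
  "plan": [
    [-1,-0.0037,0,0.0134,0],
    [-1,-0.0037,0,0.0134,0],
    [-1,-0.0017,0,0.0128,0],
    [-1,-0.0017,0,0.0107,0],
    [-1,0,0,0.003,0],
    [-1,0,0,0.002,0],
    [-1,0,0,0,0]
  ]
}}

```text
clock: 9.07
eef_pos: [596.6, -50.9, 89.9]
eef_rot: [3.141, 0.0, -0.226]
wrist_force: [-14.8, 1.0, 24.3]
finger_gap: 0.6
finger_force: 12.4
```

Run:
```python
from h import *
c=grab('scene'); im=c['img']; cv2.imwrite('pics/s3.png',cv2.resize(im[80:330,130:450],None,fx=2.4,fy=2.4,interpolation=cv2.INTER_CUBIC))
```

```text
(no output)
```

View pics/s3.png

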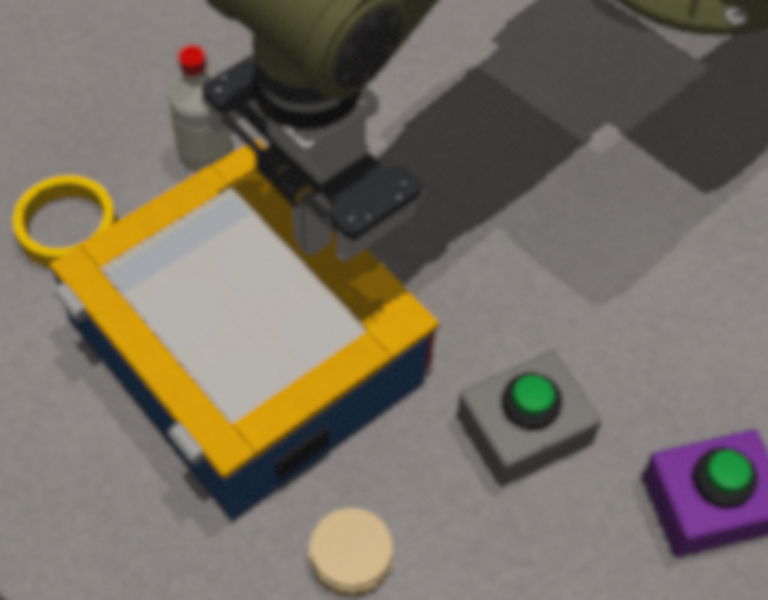

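The guard lies flat on the press: TCP z is 89.9 against 24 N. Next is the button on the grey console, crop (531,393).

Request:
{"op": "arm_command", "data": {
  "plan": [
    [-1,0,0,-0.03,0],
    [-1,0,0,-0.05,0],
    [-1,-0.0108,-0.0409,0,0],
    [-1,-0.0108,-0.0409,0,0],
    [-1,-0.0108,-0.0409,0,0],
    [-1,-0.0108,-0.0409,0,0],
    [-1,-0.0108,-0.0409,0,0],
    [-1,0,0,0.04,0],
    [-1,0,0,0.035,0],
    [-1,0,0,0,0]
  ]
}}

```text
clock: 10.38
eef_pos: [588.7, 160.2, 90.5]
eef_rot: [3.139, 0.005, -0.226]
wrist_force: [-0.6, 0.1, 0.8]
finger_gap: 0.6
finger_force: 0.0
```

Run:
```python
from h import *
c=grab('scene'); im=c['img']; cv2.imwrite('pics/s4.png',cv2.resize(im[80:330,130:450],None,fx=2.4,fy=2.4,interpolation=cv2.INTER_CUBIC))
print(manip.read_state()['eef_pos'])
```

```text
[589.86952459 160.36252562  92.72290501]
```

View pics/s4.png

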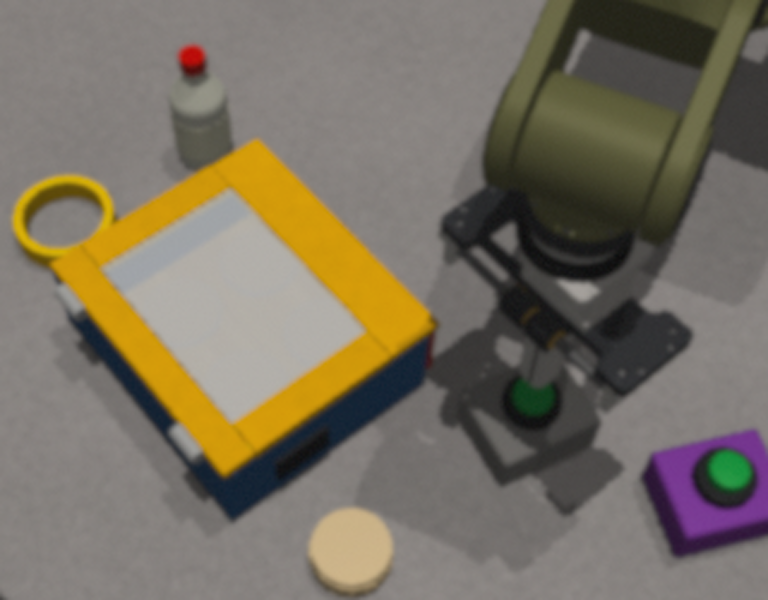

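The guard is shut and the fingertips at (540,375) are above the grey console's button. Pressing now.

Request:
{"op": "arm_command", "data": {
  "plan": [
    [-1,0,0,0.01,0],
    [-1,0,0,0.01,0],
    [-1,0,0,0.004,0],
    [-1,0,0,0.003,0],
    [-1,0,0,0,0]
  ]
}}

```text
clock: 11.05
eef_pos: [590.1, 160.4, 66.1]
eef_rot: [3.142, -0.0, -0.226]
wrist_force: [-2.0, -1.0, 1.5]
finger_gap: 0.4
finger_force: 1.0
```

Request:
{"op": "arm_command", "data": {
  "plan": [
    [-1,0,0,0.002,0],
    [-1,0,0,0.002,0],
    [-1,0,0,0.002,0],
    [-1,0,0,0.002,0],
    [-1,0,0,0,0]
  ]
}}

```text
clock: 11.68
eef_pos: [590.6, 160.5, 60.8]
eef_rot: [-3.141, -0.002, -0.226]
wrist_force: [-12.6, -3.2, 30.0]
finger_gap: 0.6
finger_force: 14.8
```

The button reached its stop: 6 mm of travel, with the force up to 30 N. Releasing and checking.

Request:
{"op": "arm_command", "data": {
  "plan": [
    [-1,0,0,-0.02,0],
    [-1,0,0,-0.04,0],
    [-1,0,0,-0.05,0],
    [-1,-0.04,0,-0.04,0],
    [-1,-0.05,0,0,0],
    [-1,-0.05,0,0,0],
    [-1,0,0,0,0],
    [-1,0,0,0,0]
  ]
}}

```text
clock: 12.68
eef_pos: [454.3, 191.9, 208.3]
eef_rot: [-3.141, -0.001, -0.226]
wrist_force: [0.1, 0.3, -0.5]
finger_gap: 0.4
finger_force: 0.0
```

Run:
```python
from h import *
c=grab('scene'); im=c['img']; cv2.imwrite('pics/s5.png',cv2.resize(im[80:330,130:450],None,fx=2.4,fy=2.4,interpolation=cv2.INTER_CUBIC))
for u,v in [(352,244),(270,165),(305,210),(230,260),(165,190)]: print(pt(c,u,v))
```

```text
[590.7 161.6  66.6]
[ 499.9 -101.2    2. ]
[595.3  56.   89.5]
[763.4  12.4  93.4]
[ 723.  -184.8   90.9]
```

View pics/s5.png

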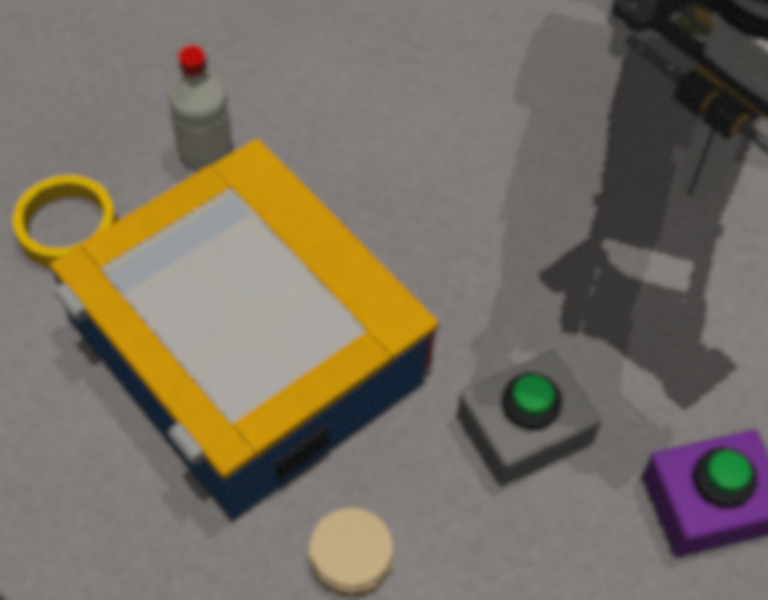

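The guard is flat at about 90 mm, the tray is home, and the button at (531,395) is back up. Glue, tape and discs have not moved, and the arm is clear.

```bash
python3 -c "
from h import *
print(ticket.sign_off())"
```

```text
the job is handed in; nothing more can be done
None
```

The job is handed in: I pushed the tray home, then the guard shut, then pressed the green button on the grey console to its stop and released it; the glue, tape and discs stayed where they stood, and the arm's clock read about 12.7 s.

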